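Clamp a sample pot in the bench shaker

ROBOT

A 6-joint arm with a two-finger parallel gripper is mounted at the origin on a cart in front of the work surface, level with it; the furniture and walls round the work are solid. World frame = base frame: x ahead of the robot, y to its left, z up, the work surface at z = 0. Lengths are in mm, angles in rad, forces in N, time in s.
With the tool pointing down it reaches from about 275 to 825 mm from the base axis. Payload 5.2 kg.
Tool frame: the origin (TCP) lies at the very end of the fingers, on their centre line; the grasp point (between the pads) lies 19 mm behind it; z points along the fingers, y is the line along which they close (so a half turn about z gives the same grasp; the last joint's range is limited). The gripper opens to 93 mm and grips with 3 to 60 N. Pads are 15 mm wide; open, the fingers measure 128 mm over their backs; the gripper's body (75 mm by 188 mm) begins 65 mm behind the grasp point.
Start: joints at [-1.388, 0.259, 1.535, -0, 1.348, -0.203], TCP at [206.986, -509.57, 218.653] pointing down, gripper open.
Joint ranges: [-3.14, 3.14], [-0.91, 2.08], [0.19, 2.58], [-1.22, 4.36], [0.22, 2.71], [-3.12, 3.12]. Speed limits (rad/s): [2.57, 2.57, 3.14, 3.14, 3.14, 3.14].

INTERFACE

Orientations are given as [roll, pitch, yaw] about the fixed x, y, z axes, in that order (R = Rz(yaw) Ry(pitch) Rx(roll)).
In Python, from bench import robot gives the robot as it stands. The module is installed in compiled form; this text tells all that it offers. Calls block until the motion is done:
- robot.move_ptp(position, orientation): joint-space move of the TCP to a pose.
- robot.move_linear(position, ori=None, speed=150, f_stop=None): straight line of the TCP; ori=None keeps the orientation; speed is the mean speed in mm/s. With f_stop (N) it stops when the force on the tool has changed by that much, and returns True; else False.
- robot.move_j(angles): joint-space move.
- robot.move_gripper(opening): opening from 0.0 (shut) to 1.0 (fully open); the grip force is fixed at half the most; returns when the fingers have stopped.
- robot.sleep(seconds).
- robot.inverse_kinematics(position, orientation): joint angles nearest the present ones, or None.
- robot.get_image(name): name is "side" or "top"; returns a dict with "img" (480x640x3 uint8, blue, green, red), "fovy" (degrees; the focal length in pixels is half the picture's height over the tangent of half this angle, whatever the lens; pixels are square), "cx", "cy" (the principal point, pixels), "k1" (the pictures are not rectified: a ray, as slopes to the right and down, at radius r is drawn at 1 + k1 r^2 times it, then the intrinsics apply), "eye" and "orientation" of the camera in the world. Camera axes: x right, y down, z forward; pixel columns grow to the right and rows downward; lengths in mm; the calibration is good to about 2 mm. A picture is of the moment at which its call begins. There is no depth.
A pose or a line that the arm cannot do raises robot.MotionError and nothing moves.
- robot.hand_in(): hands the job in; it is judged then, once.
Readings, each from a call of its own:
- robot.current_t(): time.
- robot.current_qpos(): joint angles.
- robot.current_joint_vel(): joint speeds.
- robot.current_joint_efforts(): joint torques, N m.
- robot.current_tcp_pos(): TCP position.
- robot.current_eef_rot(): TCP orientation.
- robot.current_contact_force(): force on the tool from outside, world axes, zero at the start.
- robot.current_ft_torque(): the same for the moment, N m.
- robot.current_gripper_width(): opening from 0.0 (shut) to 1.0 (fully open).
- robot.current_finger_force(): force on a finger pad.
Only numpy, scipy, OpenCV 4.12 (cv2) and the standard library are available. Lean on these libraries where they do the work, as an engineer would, in place of code of your own. Each camera call takes 0.05 s, during which the arm holds its last target. There are 200 camera calls.

TASK

Get the sample pot ready for shaking: stand it upright in the round nest of the shaker's slide-out tray, push the tray fully home under the clamp, then wind the clamp down with the crank until the rubber pad holds the lid firmly. Stop as soon as it is snug, because the pot's thin lid cracks if it is over-tightened, leave the crank alone so that the clamp stays tight, and do not disturb the other things on the bench.

Things in the scene. Friction and masses are not known exactly. Their poses are not given: they have to be found in the camera images.
- pot: sample pot, a short clear round pot with a wide ribbed screw lid (fixed on), 55 mm tall, about 60 to 140 g: body 42 mm in diameter up to 42 mm, lid 46 mm in diameter above that. Stands on the open bench to the right of the shaker. Origin: centre of its underside, z up its axis. Grasp it by the lid from above, so that the fingertips stay over the nest's 14 mm rim.
- shaker: white bench shaker with a low flat platform, a motor housing at one end (+x) and a tray that slides out of the other (-x), towards the robot's right; fixed to the bench, 215 mm along x, 176 mm along y. Origin: on the bench straight below the crank's axis.
- clamp_head: clamp over the platform: two columns carry a bridge (152 mm along y, 40 mm along x, top 190 mm above the bench); under it a cross-head with a round rubber pad (40 mm wide, 35 N per mm of squeeze, firm at 2 mm) sinks 12 mm a turn as the crank turns clockwise seen from above. At the start the pad is 14 to 31 mm above a pot in the nest, not reported. Origin and axes as the shaker's.
- nest (a point): middle of the round nest's floor, on the tray, 44 mm above the bench: pocket 47.6 mm wide inside, rim 14 mm above its floor and 62 mm wide outside. With the tray home it lies straight under the crank's axis. The tray's flat top is level with the nest floor and its axes are the shaker's.
- tray_post (a point): upright steel post for moving the tray, 16 mm in diameter, from the tray's top (44 mm above the bench) to 76 mm; this point is 12 mm below its top and 98 mm out (shaker's -x) from the nest's middle.
- tray (a joint): how far the tray is pulled out, m: 0 fully home against its stop, 0.118 all the way out; it slides with about 3 N of friction and stays where it is left.
- crank_axis (a point): point on the crank's vertical axis at the height of the middle of the spinning grip, 225 mm above the bench. On the axis a threaded rod 12 mm thick sticks up to 209 to 226 mm at the start and sinks as the clamp goes down; the crank arm's top is at 209 mm.
- crank_grip (a point): middle of the crank's upright black grip, 20 mm in diameter, from 211 to 245 mm above the bench, 42 mm from the crank's axis at any angle round it. It spins freely on its pin: held from above it is led round without turning the hand. Turning takes about 6 N along the circle; each newton more means some 22 N more at the pad; past 100 N the lid cracks. The screw stays where it is left.
- tape_roll: roll of brown tape, 92 mm across, 48 mm tall, a bystander. Origin: centre of its underside.
- dropper: small white dropper bottle with a black cap, 29 mm across, 62 mm tall, a bystander. Origin: centre of its underside.
- dish: culture dish with lid, 72 mm across, 15 mm tall, a bystander. Origin: centre of its underside.
- vial: vial of capillary tubes with a round cap, 30 mm across, 86 mm tall, a bystander. Origin: centre of its underside.

How it is judged (in metres and radians):
On the way, in this order (a step that is already met when the one before it is completed fails the run):
1. the pot stands upright in the nest of the pulled-out tray, let go (horizontal distance between pot and nest below 0.004 m and height (world z) of pot below 0.048 m and angle between pot's own z axis and vertical below 0.06 rad and contact force between the fingers and pot below 0.3 N), for 0.2 s.
2. the tray with the pot is fully home (value of joint tray below 0.003 m and horizontal distance between pot and nest below 0.004 m), for 0.2 s.
3. the clamp pad presses on the lid with at least 25 N (contact force between clamp_head and pot above 25 N), for 0.2 s.
At the end, for the whole second after the job is handed in: The pot stands upright (within 0.06 rad) and centred within 4 mm in the nest, the tray is within 3 mm of its home stop, and the released clamp presses on the pot's lid with 25 to 100 N, everything at rest (all of step 2 and contact force between clamp_head and pot between 25 and 100 N and angle between pot's own z axis and vertical below 0.06 rad and linear speed of pot below 0.02 m/s); the robot touches nothing.
It fails at once if the pad presses on the pot with more than 100 N: the lid cracks (contact force between clamp_head and pot above 100 N).
It fails at once if another thing on the bench was moved more than 30 mm (distance of any of tape_roll, dropper, dish, vial from where it was at the start of the episode above 0.03 m).
It also fails if it takes over 72 s, if anything falls off the work surface, if the arm or the gripper's body presses on something with over 40 N, if the wrist force passes 120 N, or if a joint passes its speed limit or range.

## Working session

There is one attempt and no reset: what is moved stays moved. The work goes in short steps, each a Python script; the robot and the scene stay as the last script left them, time stands still between calls to the robot, and variables do not carry over. Pictures are saved under pics/ and viewed, at most 10 in all, crops included, and the job is handed in when it is done.

```bash
mkdir -p pics; cat > h.py <<'E'
import numpy as np, cv2
from bench import robot
from scipy.spatial.transform import Rotation as Ro
def snap(name, fn):
    im=robot.get_image(name); cv2.imwrite('pics/'+fn,im['img']); return im
def cam(im):
    f=240/np.tan(np.radians(im['fovy'])/2)
    o=np.array(im['orientation'],float)
    R=o if o.shape==(3,3) else Ro.from_euler('xyz',o).as_matrix()
    return f,R,np.array(im['eye'],float)
def proj(im,P):
    f,R,e=cam(im); c=(np.atleast_2d(P)-e)@R
    s=c[:,:2]/c[:,2:]; r2=(s**2).sum(1,keepdims=True)
    return s*(1+im['k1']*r2)*f+[im['cx'],im['cy']]
def ray(im,u,v):
    f,R,e=cam(im); d=np.array([(u-im['cx'])/f,(v-im['cy'])/f]); s=d.copy()
    for _ in range(30): s=d/(1+im['k1']*(s@s))
    return e,R@np.array([s[0],s[1],1])
def atz(im,u,v,z):
    e,d=ray(im,u,v); return e+d*(z-e[2])/d[2]
E
python3 - <<'E'
from h import *
import pickle
d={}
for n in('top','side'):
    im=snap(n,n+'0.png'); d[n]=im
    print(n,{k:im[k] for k in im if k!='img'})
pickle.dump(d,open('im0.pkl','wb'))
print(robot.current_eef_rot(),robot.current_t())
E
```

```text
top {'fovy': 51.342860213496465, 'cx': 318.9973636741259, 'cy': 245.70315576969801, 'k1': -0.08557840692028475, 'eye': array([ 309.73056128,   39.4987776 , 1259.40195265]), 'orientation': array([-2.97357131, -0.01310583, -1.57462091])}
side {'fovy': 42.181747630605905, 'cx': 320.9033603216108, 'cy': 230.65128932220236, 'k1': -0.03553119333933019, 'eye': array([-658.76103773, -314.19018973,  932.57470257]), 'orientation': array([-2.1374348 , -0.0075999 , -1.28975601])}
[-3.14003994e+00 -3.48019802e-04  3.85792424e-01] 0.1
```

View pics/top0.png

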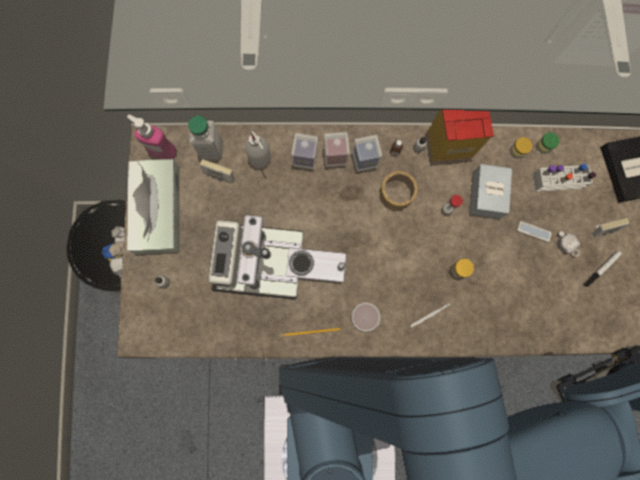

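View pics/side0.png

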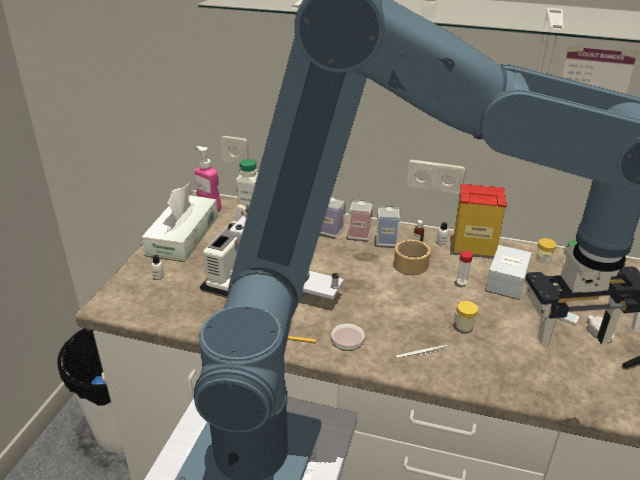

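The top view shows the shaker around (210–345, 215–295), with the nest near (301,263), the post near (341,267) and the crank near (250,248). The yellow-lidded pot is at (463,269), tape at (399,190), dish at (366,317), vial near (453,204) and dropper at (161,281). The side view shows the pot at (466,315). I'll zoom in on the top view.

```bash
python3 - <<'E'
from h import *
im=cv2.imread('pics/top0.png'); a=cv2.resize(im[205:305,205:355],None,fx=5,fy=5,interpolation=cv2.INTER_CUBIC)
cv2.imwrite('pics/c1.png',a)
import pickle
d=pickle.load(open('im0.pkl','rb'))
for n,lo in(('top',(440,250,490,290)),('side',(445,295,490,325))):
    i=d[n]['img'];h=cv2.cvtColor(i,cv2.COLOR_BGR2HSV)
    m=cv2.inRange(h,(15,130,90),(35,255,255)); x0,y0,x1,y1=lo
    ys,xs=np.nonzero(m[y0:y1,x0:x1]); u,v=xs.mean()+x0,ys.mean()+y0
    print(n,len(xs),u,v,xs.min()+x0,xs.max()+x0,ys.min()+y0,ys.max()+y0,atz(d[n],u,v,52 if n=='top' else 50))
E
```

```text
top 283 463.85865724381625 267.62544169611306 455 473 259 277 [ 459.16247635 -333.64003514   52.        ]
side 294 467.0170068027211 309.02721088435374 457 477 301 317 [ 458.51817796 -335.72354017   50.        ]
```

View pics/c1.png

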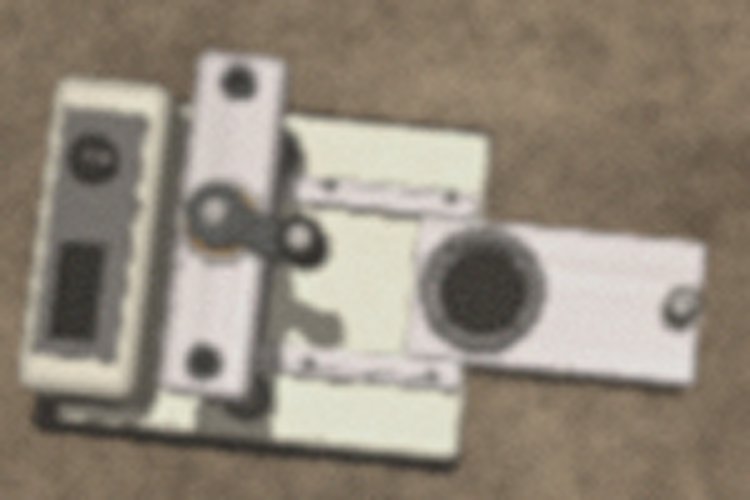

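```bash
cat > fit.py <<'E'
from h import *
import pickle
from scipy.optimize import least_squares
im=pickle.load(open('im0.pkl','rb'))['top']
C=lambda x,y:np.array([(x+.5)/5-.5+205,(y+.5)/5-.5+205])
A=lambda x,y,z:atz(im,*C(x,y),z)
nest=A(482,289,58);post=A(684,306,76);br=[A(198,52,190),A(287,58,190),A(248,397,190),A(163,388,190)]
boss=A(220,215,209);grip=A(303,241,245)
print('nest',nest,'post',post,'d',np.linalg.norm((post-nest)[:2]))
print('br',np.mean(br,0),[np.linalg.norm(br[i]-br[(i+1)%4]) for i in range(4)])
print('boss',boss,'grip',grip,np.linalg.norm((grip-boss)[:2]))
d=nest-post;print('yaw',np.arctan2(d[1],d[0]), 'bridge yaw', [np.arctan2(*(br[1]-br[0])[[1,0]]) , np.arctan2(*(br[0]-br[3])[[1,0]])])
d=boss-nest;print('yaw nest->boss',np.arctan2(d[1],d[0]),np.linalg.norm(d[:2]))
E
python3 fit.py
```

```text
nest [472.45003879  66.7998687   58.        ] post [461.61464996 -30.13849264  76.        ] d 97.54205016482875
br [484.13632146 175.81609213 190.        ] [np.float64(39.27764958699709), np.float64(149.6659842392318), np.float64(36.83087138307898), np.float64(148.33201230086016)]
boss [483.99996701 175.17791696 209.        ] grip [467.14191041 136.1622184  245.        ] 42.501985907682986
yaw 1.4594823063985554 bridge yaw [np.float64(-1.6418036084885776), np.float64(-0.08060977835564594)]
yaw nest->boss 1.4646263176245746 108.9917528362721
```

```bash
cat >> h.py <<'E'
PSI=1.465
def down(psi=PSI): return [np.pi,0,psi]
def rep(s=''): print(s,round(robot.current_t(),2),np.round(robot.current_tcp_pos(),1),np.round(robot.current_contact_force(),1),round(robot.current_gripper_width(),3),round(robot.current_finger_force(),1),flush=True)
E
python3 - <<'E'
from h import *
p=[458.8,-334.7]
y0=PSI-np.pi/2
robot.move_ptp([*p,110],down(y0)); 
robot.move_linear([*p,29],speed=120,f_stop=12); rep('down')
robot.move_gripper(0.3); rep('squeeze1')
robot.move_gripper(0.75)
# rise, rotate 90 deg, squeeze across
robot.move_linear([*p,70],speed=150)
robot.move_ptp([*p,70],down()); robot.move_linear([*p,29.5],speed=120,f_stop=12)
robot.move_gripper(0.3); rep('squeeze2')
im=snap('side','grasp.png')
robot.move_linear([*p,130],speed=200); rep('lift')
E
```

```text
down 2.16 [ 459.1 -335.4   29.7] [-0.8 -0.4 -0.1] 1.003 0.0
squeeze1 2.97 [ 458.8 -334.6   29. ] [0.  0.7 0.1] 0.489 30.0
squeeze2 6.43 [ 459.1 -335.    30.1] [ 1.  -0.7  3.4] 0.486 30.0
lift 7.13 [ 458.2 -334.1  128.9] [-0.2 -0.5 -0.8] 0.489 30.0
```

View pics/grasp.png

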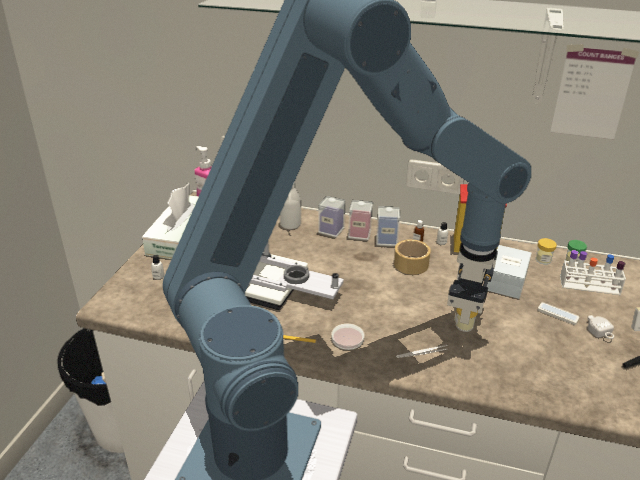

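The pot is held by its lid at about (466,300), and the nest ring is now visible in the side view at about (296,273), post about (335,278). I'll zoom in on the nest to get a second measurement.

```bash
python3 - <<'E'
from h import *
im=cv2.imread('pics/grasp.png'); cv2.imwrite('pics/c2.png',cv2.resize(im[250:310,260:350],None,fx=8,fy=8,interpolation=cv2.INTER_CUBIC))
E
```

```text
(no output)
```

View pics/c2.png

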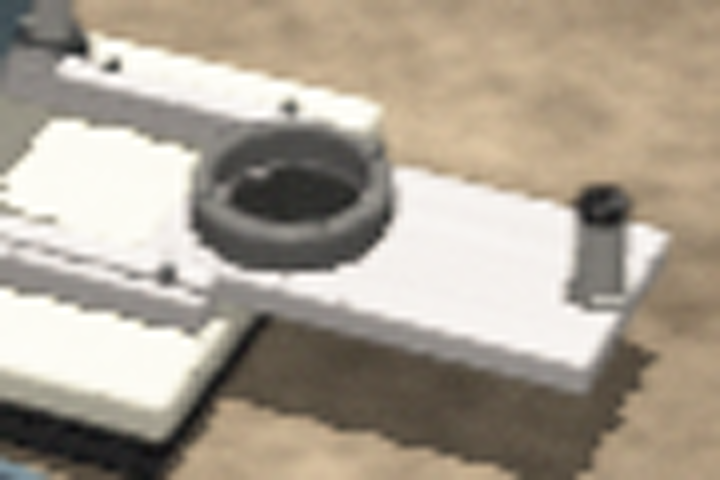

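```bash
python3 - <<'E'
from h import *
import pickle
im=pickle.load(open('im0.pkl','rb'))['side']
C=lambda x,y:((x+.5)/8-.5+260,(y+.5)/8-.5+250)
n=atz(im,*C(293,182),58);p=atz(im,*C(603,205),76);print(n,p,np.linalg.norm((n-p)[:2]),np.arctan2(*(n-p)[[1,0]]))
# predicted rim outline extents in crop for check
for c in ([472.2,66.5],n[:2]):
    t=np.linspace(0,2*np.pi,100);P=np.c_[c[0]+31*np.cos(t),c[1]+31*np.sin(t),58+0*t]
    q=(proj(im,P)-[260,250]+.5)*8-.5;print(q.min(0),q.max(0))
E
```

```text
[470.30016159  65.75581708  58.        ] [462.09758657 -31.08335591  76.        ] 97.18594374847432 1.4862949620095178
[187.86067476 117.05556622] [397.20401251 241.00982494]
[188.14505326 120.98552094] [397.7306306 245.2270668]
```

```bash
python3 - <<'E'
from h import *
n=np.array([471.3,66.2])
robot.move_linear([*n,140],speed=300)
robot.move_linear([*n,95],speed=120); robot.sleep(0.2); rep('above')
f0=np.array(robot.current_contact_force())
for dx,dy in [(0,0),(1.5,0),(-1.5,0),(0,1.5),(0,-1.5),(2,2),(-2,2),(2,-2),(-2,-2)]:
    s=robot.move_linear([n[0]+dx,n[1]+dy,74],speed=40,f_stop=6); rep((dx,dy,s))
    z=robot.current_tcp_pos()[2]
    if z<78: break
    robot.move_linear([n[0]+dx,n[1]+dy,92],speed=80)
snap('side','ins.png'); snap('top','inst.png')
E
```

```text
above 9.34 [472.   66.   95.9] [-0.1  0.2 -0.4] 0.489 30.0
(0, 0, True) 9.87 [470.8  66.3  74. ] [ 0.  -0.1  5. ] 0.49 30.0
```

View pics/ins.png

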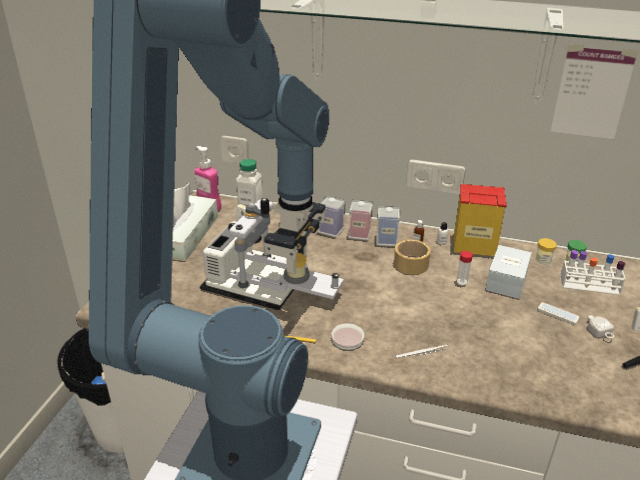

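The pot sits in the nest at about (300,262), TCP height 74 as expected for a seated pot. Next I release it and push the tray home by its post.

```bash
python3 - <<'E'
from h import *
d=np.array([np.cos(PSI),np.sin(PSI)]); p=np.array([461.7,-31.2])
robot.move_gripper(0.72); robot.sleep(0.25)
n=[471.3,66.2]
robot.move_linear([*n,135],speed=150); snap('side','rel.png')
robot.move_linear([*p,120],speed=250)
robot.move_gripper(0.5)
print(robot.move_linear([*p,50],speed=100,f_stop=10)); rep('at post')
robot.move_gripper(0.0); rep('gripped')
a=np.array(robot.current_tcp_pos()[:2])
robot.move_linear([*(p+d*98),50],speed=100,f_stop=25); rep('pushed98')
s=robot.move_linear([*(p+d*122),50],speed=30,f_stop=15); rep(('home',s))
b=np.array(robot.current_tcp_pos()[:2]); print('travel',(b-a)@d,b)
snap('top','home_t.png'); snap('side','home_s.png')
E
```

```text
False
at post 13.38 [462.1 -31.4  50.4] [ 0.7  0.3 -0.7] 0.5 0.0
gripped 13.99 [462.6 -31.3  50.3] [ 2.6  0.5 -1.2] 0.166 30.0
pushed98 15.12 [472.6  66.6  50.3] [4.1 3.2 1.4] 0.162 30.0
('home', True) 15.67 [473.9  78.5  50.2] [ 0.2 -2.5  4.2] 0.163 30.0
travel 110.4298751802922 [473.9002269  78.5099843]
```

```bash
python3 - <<'E'
from h import *
robot.sleep(0.2); robot.move_gripper(0.45); robot.sleep(0.1); rep('open')
p=np.array([473.9,78.5])
robot.move_linear([*p,150],speed=200); i=snap('side','r2.png'); j=snap('top','r2t.png'); rep()
s=cv2.resize(i['img'][185:305,190:350],None,fx=3.75,fy=3.75,interpolation=cv2.INTER_CUBIC)
cv2.imwrite('pics/c3.png',s)
E
```

```text
open 16.72 [475.7  78.9  50.6] [-1.   0.2 -0.4] 0.455 0.0
 17.47 [472.7  78.5 148.4] [ 0.1 -0.  -0.1] 0.452 0.0
```

View pics/c3.png

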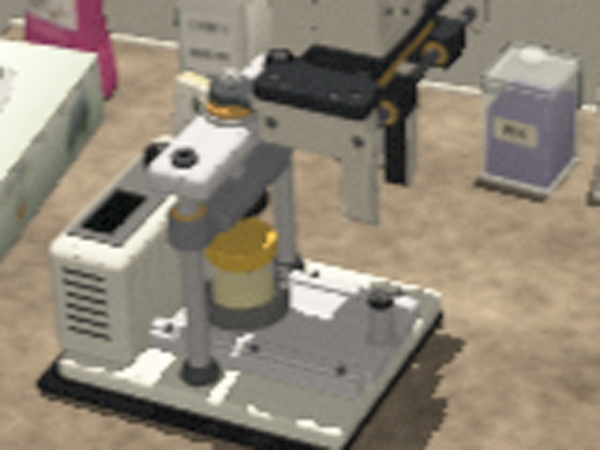

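The tray is home. The pot stands upright in the nest under the raised pad (lid about (243,240) in the crop), and the post is in against the platform. Next is the crank.

```bash
cat >> h.py <<'E'
AX=np.array([484.0,175.2]); RAD=42.; ZG=214.
def pos(ph): return [AX[0]+RAD*np.cos(ph),AX[1]+RAD*np.sin(ph),ZG]
def turn(ph,step,n,speed,limit=None,wait=0.0):
    out=[]
    for _ in range(n):
        ph-=step; robot.move_linear(pos(ph),speed=speed)
        if wait: robot.sleep(wait)
        f=np.array(robot.current_contact_force())
        t=np.array([np.sin(ph),-np.cos(ph)]); r=np.array([np.cos(ph),np.sin(ph)])
        ft=-(f[:2]@t); out.append((round(np.degrees(ph)),round(ft,1),round(f[:2]@r,1),round(f[2],1)))
        if limit and ft>limit: break
    print(out,'t',robot.current_t(),flush=True); return ph
E
python3 - <<'E'
from h import *
ph=np.arctan2(-40.1,-17.3)
g=pos(ph)
robot.move_linear([472.7,78.5,275],speed=250)
robot.move_linear([g[0],g[1],275],speed=200)
print(robot.move_linear(g,speed=100,f_stop=8)); rep('at grip',)
robot.move_gripper(0.0); robot.sleep(.2); rep('gripped'); snap('top','gr_t.png')
ph=turn(ph,np.radians(15),6,60)
open('ph','w').write(str(ph)); rep()
E
```

```text
False
at grip 19.32 [467.8 136.4 214.4] [-0.1  0.5  0.5] 0.447 0.0
gripped 20.02 [468.1 136.6 214.5] [ 3.5 -0.   1.6] 0.207 30.0
[(-128, np.float64(1.4), np.float64(-1.7), np.float64(5.2)), (-143, np.float64(2.2), np.float64(-1.3), np.float64(6.3)), (-158, np.float64(2.7), np.float64(-1.6), np.float64(6.9)), (-173, np.float64(2.4), np.float64(-1.0), np.float64(8.1)), (-188, np.float64(2.3), np.float64(-0.2), np.float64(9.2)), (-203, np.float64(0.6), np.float64(-0.6), np.float64(8.6))] t 22.0667
 22.07 [444.9 191.6 214.4] [ 0.3 -0.8  8.6] 0.205 30.0
```

```bash
cat >> h.py <<'E'
def ften(ph):
    f=np.array(robot.current_contact_force()); return -(f[:2]@[np.sin(ph),-np.cos(ph)])
def probe(ph,step,n,speed,target,stop=True):
    """chords; each stops when tangential force reaches about target. Returns angle, hit"""
    out=[];hit=False
    for _ in range(n):
        a=ften(ph); q=ph-step
        s=robot.move_linear(pos(q),speed=speed,f_stop=max(1.5,target-a))
        p=np.array(robot.current_tcp_pos()[:2])-AX; act=np.arctan2(p[1],p[0])
        act=q+(act-q+np.pi)%(2*np.pi)-np.pi
        out.append((round(float(np.degrees(q))),round(float(a),1),bool(s),round(float(ften(act)),1)))
        if s and stop: ph=act; hit=True; break
        ph=q
    for o in out: print(*o,end=' | ')
    print('\nph',round(float(np.degrees(ph)),1),'hit',hit,'t',round(robot.current_t(),2),flush=True)
    open('ph','w').write(str(ph)); return ph,hit
E
python3 - <<'E'
from h import *
ph=float(open('ph').read())
for tg,n in ((7,4),(8,4),(8.5,4)):
    print(tg); ph,h=probe(ph,np.radians(18),n,50,tg)
E
```

```text
7
-221 0.6 True -2.4 | 
ph -208.4 hit True t 22.28
8
-226 -2.4 True -1.6 | 
ph -212.4 hit True t 22.49
8.5
-230 -1.6 True -1.5 | 
ph -216.3 hit True t 22.7
```

```bash
python3 - <<'E'
from h import *
ph=float(open('ph').read())
F=lambda: np.round(robot.current_contact_force(),1)
for fs in (9,11,14,None):
    q=ph-np.radians(18); a=F(); s=robot.move_linear(pos(q),speed=50,f_stop=fs); b=F()
    p=np.array(robot.current_tcp_pos())-[*AX,0]
    print(fs,s,a,b,'phi',np.degrees(np.arctan2(p[1],p[0])).round(1),'q',np.degrees(q).round(1)%360,'r',np.hypot(*p[:2]).round(1),p[2].round(1),robot.current_t())
    robot.sleep(.1);print(F())
    if not s: ph=q
    else: ph=np.arctan2(p[1],p[0])
open('ph','w').write(str(ph))
E
```

```text
9 True [0.5 1.5 4. ] [-0.5  1.5  3.7] phi 139.8 q 125.69999999999999 r 42.4 214.5 22.9083
[1.6 2.7 2.1]
11 True [1.6 2.7 2.1] [0.3 1.2 3.5] phi 136.0 q 121.8 r 42.4 214.5 23.2167
[0.3 2.2 3.1]
14 False [0.3 2.2 3.1] [-3.2  1.3  6.1] phi 118.9 q 118.0 r 42.4 214.4 23.7333
[-3.4  1.2  7.7]
None False [-3.4  1.2  7.7] [-3.   2.3  6.7] phi 100.9 q 100.0 r 42.3 214.4 24.25
[-3.2  1.5  7.1]
```

```bash
python3 - <<'E'
from h import *
import pickle
im=pickle.load(open('im0.pkl','rb'))['side']
now=snap('side','now.png')['img']; r2=cv2.imread('pics/r2.png'); S=9;x0,y0=242,196
def crop(a): return cv2.resize(a[y0:y0+66,x0:x0+29],None,fx=S,fy=S,interpolation=cv2.INTER_CUBIC)
t=np.linspace(0,2*np.pi,60)
def ell(r,z):
    q=proj(im,np.c_[AX[0]+r*np.cos(t),AX[1]+r*np.sin(t),z+0*t]); return ((q-[x0,y0]+.5)*S-.5)
a=crop(r2); b=a.copy()
for r,z,c in((23,99,(0,255,255)),(20,113,(0,0,255)),(20,122,(0,255,0)),(20,130,(255,0,0)),(6,209,(0,0,255)),(6,217,(0,255,0)),(6,226,(255,0,0))):
    q=ell(r,z);cv2.polylines(b,[np.int32(q)],True,c,1);print(r,z,q.min(0).round(),q.max(0).round())
cv2.imwrite('pics/c4.png',np.hstack([a,b,crop(now)]))
E
```

```text
23 99 [ 27. 419.] [200. 516.]
20 113 [ 35. 381.] [187. 465.]
20 122 [ 33. 353.] [185. 436.]
20 130 [ 31. 328.] [184. 411.]
6 209 [69. 97.] [116. 121.]
6 217 [67. 70.] [114.  94.]
6 226 [65. 40.] [112.  63.]
```

View pics/c4.png

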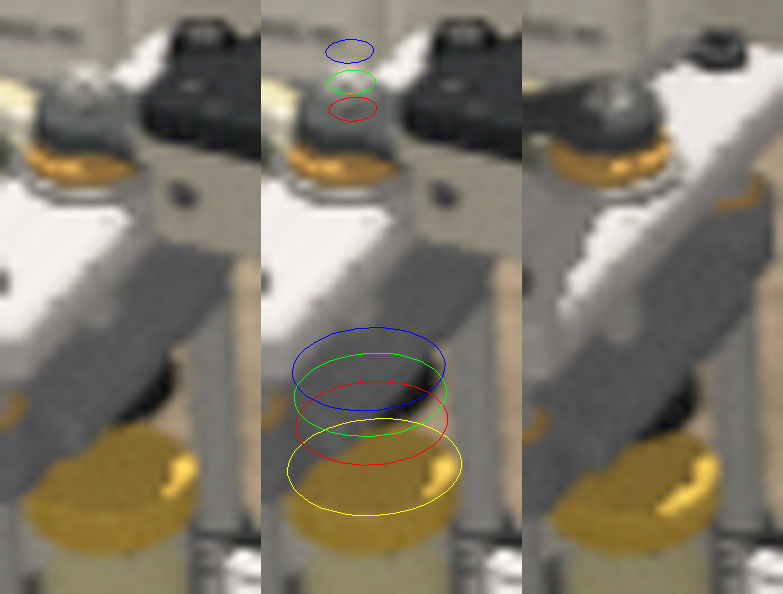

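Left panel: the rod top is about 217 mm high and the pad edge sits well above the lid. Right panel: the pad has come about 5 mm lower. That leaves roughly 16–23 mm to go. One more free turn is safe, then I'll calibrate the slow probe.

```bash
python3 - <<'E'
from h import *
ph=float(open('ph').read()); 
ph=turn(ph,np.radians(20),17,75)
F=lambda: np.round(robot.current_contact_force(),1)
for fs in (6,8,10,None):
    q=ph-np.radians(8); a=F(); s=robot.move_linear(pos(q),speed=20,f_stop=fs); b=F()
    p=np.array(robot.current_tcp_pos())-[*AX,0]; act=np.arctan2(p[1],p[0])
    act=q+(act-q+np.pi)%(2*np.pi)-np.pi
    print(fs,s,a,b,np.degrees(ph-act).round(1),robot.current_t()); ph=act if s else q
open('ph','w').write(str(ph)); print(np.degrees(ph))
i=snap('side','now2.png')
E
```

```text
[(80, np.float64(1.6), np.float64(2.1), np.float64(6.1)), (60, np.float64(1.0), np.float64(0.9), np.float64(5.9)), (40, np.float64(1.3), np.float64(0.8), np.float64(5.8)), (20, np.float64(1.4), np.float64(-0.3), np.float64(5.2)), (0, np.float64(1.0), np.float64(-0.9), np.float64(6.1)), (-20, np.float64(0.8), np.float64(-1.8), np.float64(5.3)), (-40, np.float64(0.2), np.float64(-1.8), np.float64(7.4)), (-60, np.float64(-0.1), np.float64(-2.9), np.float64(6.5)), (-80, np.float64(0.5), np.float64(-3.2), np.float64(7.1)), (-100, np.float64(0.9), np.float64(-2.7), np.float64(7.3)), (-120, np.float64(1.5), np.float64(-2.5), np.float64(5.9)), (-140, np.float64(0.9), np.float64(-0.1), np.float64(8.2)), (-160, np.float64(1.7), np.float64(0.5), np.float64(8.9)), (-180, np.float64(0.9), np.float64(1.9), np.float64(9.8)), (-200, np.float64(0.3), np.float64(2.2), np.float64(9.8)), (-220, np.float64(0.4), np.float64(2.3), np.float64(10.8)), (-240, np.float64(1.8), np.float64(2.5), np.float64(10.5))] t 30.2083
6 False [-2.8  1.2 10.5] [-5.8  1.1 12. ] 6.2 30.65
8 False [-5.8  1.1 12. ] [-5.5  1.3 11.6] 6.2 31.0917
10 False [-5.5  1.3 11.6] [-4.2  2.  11. ] 6.3 31.5333
None False [-4.2  2.  11. ] [-4.4  2.6 11.3] 6.4 31.975
-271.9830190975643
```

```bash
cat >> h.py <<'E'
def slow(ph,n,lim,step=10,speed=22):
    out=[];hist=[]
    for _ in range(n):
        q=ph-np.radians(step); s=robot.move_linear(pos(q),speed=speed,f_stop=9)
        v=[]
        for _ in range(3):
            v.append(ften(q)); robot.sleep(0.01)
        ph=q; hist.append(np.mean(v)); out.append((round(float(np.degrees(ph))),round(float(hist[-1]),1),int(bool(s))))
        if s or hist[-1]>lim: break
    print(out,round(robot.current_t(),2)); open('ph','w').write(str(ph)); return ph
E
python3 - <<'E'
from h import *
slow(float(open('ph').read()),10,8.0); rep()
E
```

```text
[(-282, 4.1, 0), (-292, 4.0, 0), (-302, 4.7, 0), (-312, 4.3, 0), (-322, 4.2, 0), (-332, 4.0, 0), (-342, 3.4, 0), (-352, 4.4, 0), (-362, 4.1, 0), (-372, 4.3, 0)] 37.11
 37.11 [525.  167.3 214.4] [-1.3  3.1  9.7] 0.212 30.0
```

```bash
python3 - <<'E'
from h import *
slow(float(open('ph').read()),15,5.4)
E
```

```text
[(-382, 4.1, 0), (-392, 4.0, 0), (-402, 4.5, 0), (-412, 4.3, 0), (-422, 3.8, 0), (-432, 4.4, 0), (-442, 3.7, 0), (-452, 3.9, 0), (-462, 3.8, 0), (-472, 4.5, 0), (-482, 5.1, 0), (-492, 5.4, 0), (-502, 6.2, 0)] 43.72
```

Contact shows at about -466°, and the reading is up 2 N, so the pad is pressing with about 42 N. I'll turn a little more, then release and check.

```bash
python3 - <<'E'
from h import *
ph=slow(float(open('ph').read()),1,7.5,step=8)
robot.sleep(.2); print(ften(ph))
robot.move_gripper(0.45); robot.sleep(.2); rep('open')
p=pos(ph); robot.move_linear([p[0],p[1],300],speed=100); rep('up')
robot.move_linear([p[0],p[1]-150,320],speed=250); robot.sleep(.3); rep()
s=snap('side','end.png')['img'];t=snap('top','end_t.png')['img']
a=cv2.resize(s[185:305,190:350],(400,300),interpolation=cv2.INTER_CUBIC);b=cv2.resize(t[205:305,205:355],(400,300),interpolation=cv2.INTER_CUBIC)
cv2.imwrite('pics/c5.png',np.vstack([np.hstack([a,b]),cv2.resize(np.hstack([s,t]),(800,300))]))
E
```

```text
[(-510, 6.6, 0)] 44.16
6.25962775974092
open 45.16 [447.6 154.2 214. ] [0.6 0.5 0.2] 0.452 0.0
up 46.17 [447.2 154.1 299.3] [ 0.3  0.8 -0.5] 0.449 0.0
 47.23 [447.5   5.2 319.8] [ 0.1 -0.4 -0.2] 0.453 0.0
```

View pics/c5.png

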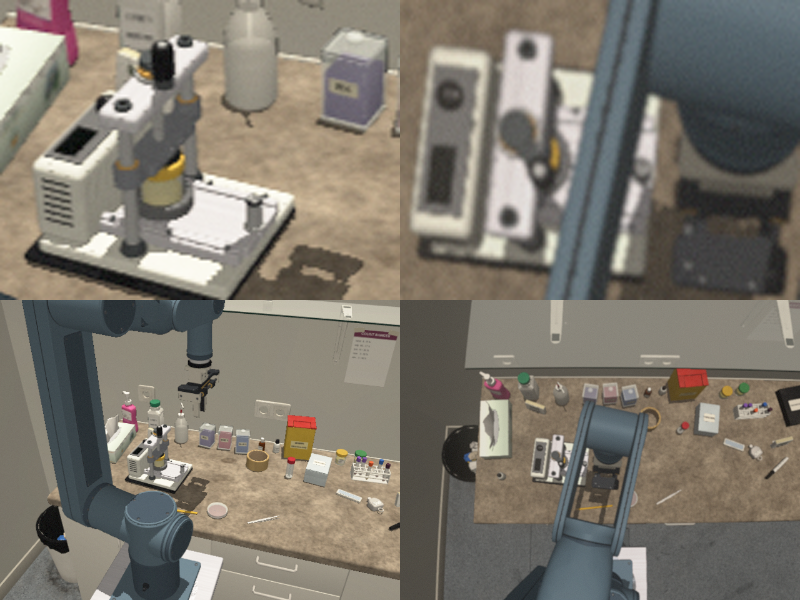

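The pad is down on the lid (crop about (170,165)), the tray is home, the bystanders are where they were, and the hand is clear of everything.

```bash
python3 -c "
from h import *
print(robot.hand_in())"
```

```text
the job is handed in; nothing more can be done
None
```

I handed in the job at about 47 s: the pot is upright in the nest, the tray is home, and the clamp presses the lid with an estimated 50 N (worked out from crank force and angle, not measured directly); no verdict was returned.

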